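# Clamp the glued stacking-pyramid base and keep holding it

### The job

The base of the wooden stacking pyramid has just been glued and stands between the jaws of the squeeze clamp on the dresser. First press its post straight down until the red collar sits fully home on the base; then pump the clamp's two orange paddles, squeezing and letting them spring back, until the sliding jaw presses the base against the fixed jaw with the gauge in its green band, never in the red, moving the jaw only by the paddles. Finish while still squeezing the paddles, so that the gauge stays in the green, and leave the other things on the dresser alone.

Things in the scene. Friction and masses are not known exactly. Their poses are not given: they have to be found in the camera images.
- clamp: Squeeze clamp on a fixed plywood board 440 x 130 x 12 mm; origin mid-underside, z up. Its x axis is the clamping direction (sliding jaw pushes to +x). Along x, from the origin: black housing (top 45 mm above the table) -166 to -54 mm with two orange paddles on top, sliding jaw about 0 to +86 mm at the start, toy base about +110 to +184 mm, fixed jaw 185 to 206 mm; all on y = 0
- squeeze_centre (a point): point half-way between the orange paddles, 75 mm above the table, fixed to the clamp. Each paddle is an upright plate 10 mm thick (along clamp x), 38 mm wide, 47 to 97 mm above the table. Squeezed along clamp x: 62 mm over their outer faces when released, 25 mm fully squeezed, both moving in equally (linked); they spring back by themselves (2.5 to 4.5 N in all)
- trigger (a joint): inward travel of each paddle: 0 released, 0.0185 m fully squeezed. A ratchet drives the jaw forward on the squeeze and leaves it on the return; let them return fully (below 0.001) each time. A full squeeze, idle at first, moves the jaw about 11 mm (the first 3 to 15); 3 to 6 are needed. While driving, jaw travel is half the change of the width over the paddles; it takes about 4 N
- rear_paddle: the paddle on the clamp's -x side, whose outer face looks to -x; origin at the clamp's origin when released
- front_paddle: the paddle on the clamp's +x side, whose outer face looks to +x; origin at the clamp's origin when released
- jaw: the sliding jaw: steel rod, black barrel of 26 mm diameter and the sprung shoe on its end; at the height of 30 mm. It starts up to 18 mm forward. Not to be touched by the robot
- shoe: orange plate (8 x 44 x 30 mm) at the front of the sliding jaw that presses on the toy base; its origin is only a reference, see point shoe_face
- shoe_face (a point): centre of the shoe's pressing face (it looks to clamp +x), 30 mm above the table; 24 to 46 mm from the near face of the toy base at the start
- gauge (a joint): how far the sprung shoe is pushed into the barrel (m), 2 N per mm; 0 free. Bands on its shaft vanish into the barrel in turn: white 0 to 0.003, green 0.003 to 0.008, red from 0.008 (in the green, the band that meets the barrel's orange rim is green). With the paddles let go it falls back below 0.002; held squeezed, it stays. A full squeeze against the base can reach the red
- fixed_jaw: black fixed jaw with an orange face 70 mm wide, 185 mm to clamp +x of the clamp's origin; origin at the clamp's origin
- toy_base: loose wooden pyramid base 70 (clamp x) x 80 x 36 mm, 0.3 kg, glued seam across its middle, standing on the board with 1 to 5 mm to the fixed jaw (the clamp closes this gap); origin at the centre of its underside
- post_top (a point): centre of the flat top (24 mm diameter) of the upright wooden post in the middle of the toy base, 114 to 122 mm above the table at the start, 110 mm when home
- post (a joint): how far the post has been pressed down: 0.012 m is fully home (the red collar, 42 mm across, lies on the base); starts at 0 to 0.008. It is stiff, taking about 8 N, and stops hard
- collar (a point): centre of the underside of the red collar on the post, 48 mm above the table when home
- ring_blue: blue wooden ring, 84 mm across, 18 mm high, bystander
- ring_yellow: yellow wooden ring, 70 mm across, 18 mm high, bystander
- milk_bottle: glass bottle, 60 mm across, 150 mm high, bystander
- hedgehog: ceramic hedgehog, 80 mm across, 62 mm high, bystander
- monitor_camera: white round monitor camera on a short stand, 132 mm high, bystander
- night_light: yellow plastic night light, 88 mm across, 92 mm high, with a small white toggle, bystander
- glue_bottle: white glue bottle with an orange band, 44 mm across, 115 mm high, bystander
Not all that is in view belongs to the job. What is shaped like the toy_base but purple is not meant.

How it is judged:
By the outcome, as a careful person would: the job done as asked, in the order asked, and still so for the second after the job is handed in, while the arm keeps its last pose, push and grip.
It also fails if it takes over 64 s, if anything falls off the work surface, if the arm or the gripper's body presses on something with over 40 N, if the wrist force passes 120 N, or if a joint passes its speed limit or range.

### The arm

A 6-joint arm with a two-finger parallel gripper is mounted at the origin on the work surface. World frame = base frame: x ahead of the robot, y to its left, z up, the work surface at z = 0. Lengths are in m, angles in rad, forces in N, time in s.
With the tool pointing down it reaches from about 0.325 to 0.9 m from the base axis. Payload 6.1 kg.
Tool frame: the origin (TCP) lies at the very end of the fingers, on their centre line; the grasp point (between the pads) lies 19 mm behind it; z points along the fingers, y is the direction in which the jaws open and shut (so a half turn about z gives the same grasp; the last joint's range is limited). The gripper opens to 85 mm and grips with 20 to 120 N. Pads are 22 mm wide; open, the fingers measure 114 mm over their backs; the gripper's body (76 mm by 85 mm) begins 54 mm behind the grasp point. The pads swing forward as they close: fully open they stand 13 mm farther back than shut.
Start: joints at [-0.126, 0.22, 1.526, -0, 1.395, -0.126], TCP at [0.625, -0, 0.193] pointing down, gripper open.
Joint ranges: [-2.98, 2.98], [-0.91, 2.08], [0.09, 2.57], [-1.24, 4.39], [0.2, 2.65], [-2.68, 2.68]. Speed limits (rad/s): [2.57, 2.57, 3.01, 3.14, 3.14, 3.14].

### API

Orientations are given as a unit quaternion [w, x, y, z].
In Python, from bench import manip gives the robot as it stands. The module is installed in compiled form; this text tells all that it offers.
- The arm moves only by the shell command python3 -m jog 'ROWS'. ROWS is JSON, a list of rows, each an object with "linear": the shift along the tool's x, y, z in m, a list of three; "turn": the turn about the tool's z in units of 6 degrees (1.0 is 6 degrees); "hand": the gripper's target within -1 to 1 (fully open at 1, half-way at 0, shut at -1). A call has 1 to 8 rows; each row is the pose to reach, as a shift and turn from the pose commanded when the call began, along the tool's axes at that moment; what a row does not reach only later rows make up. A row lasts 1/12 s, in which the tool goes at most 41.7 mm and 7.16 degrees, less where a joint would pass 70% of its speed; a pose out of reach is approached as far as the arm can. A call with a gripper value outside its range is refused whole. The fingers move at their own pace and stop on an object; the grip force is fixed at half the most. Time passes only in rows, so rows that repeat a pose let the fingers close. It gives the time, the measured TCP pose, the force and the opening at its end, in the units of the state.
- manip.state(): the state, without advancing time (a new reading comes with each control period).
- manip.get_image(name): name is "scene" or "side" or "wrist"; returns a dict with "frame" (420x560x3 uint8, blue, green, red), "fx", "fy", "cx", "cy" (pixels), "dist_coeffs" ([k1, k2, p1, p2, k3] as OpenCV has them; the pictures are not rectified), "R" (3x3) and "t" (3): a world point X has camera coordinates R X + t. Camera axes: x right, y down, z forward; pixel columns grow to the right and rows downward; lengths in m; the calibration is good to about 2 mm. A picture is of the moment at which its call begins. There is no depth.
- manip.sign_off(): hands the job in, once; it reports no verdict.
Trained networks look in a picture, given as the dict that the camera call returned (one of the last four; its "shot" number tells which), for a name from the list of things; names that differ only in an ending like _2 or _b are one class to them, and where a whole thing is asked for, a point or a joint stands for the part that bears it (a point fixed in the world has none). Each returns a list of dicts, best first, with "score" (0 to 1); they miss things now and then, are a little off and sometimes report something else, mostly with a low value. They report only what shows in the picture. A call takes as long as a camera call. They do not tell look-alikes from the thing itself.
- manip.regions_of(picture, thing): "mask" (420x560 bool, what is visible of it).
- manip.pinpoint(picture, thing): "centre" ([x, y, z] in m, in the coordinates of the camera as it stood for that picture, good to about 4 mm: a listed point, or the origin of a listed thing).
The state is a dict: "clock": time; "joint_positions": joint angles; "qd": joint speeds; "joint_efforts": joint torques, N m; "tcp_pos": TCP position; "ee_rot": TCP orientation; "ft_force": force on the tool from outside, world axes, zero at the start; "ft_torque": the same for the moment, N m; "finger_gap": finger opening in m.
Only numpy, scipy, OpenCV 4.12 (cv2) and the standard library are available. Lean on these libraries where they do the work, as an engineer would, in place of code of your own. Each camera call takes 0.05 s, during which the arm holds its last target. There are 200 camera calls.

## Working session

There is one attempt and no reset: what is moved stays moved. The work goes in short steps, Python scripts to look and compute and a shell command to move; the robot and the scene stay as the last step left them, time stands still between calls to the robot, and variables do not carry over. Pictures are saved under pics/ and viewed, about 8 in all and at most 12, crops included, and the job is handed in when it is done.

```bash
mkdir -p pics; cat > h.py <<'E'
from bench import manip
import numpy as np, cv2
def loc(names,cams=("scene","side")):
    out={}
    for c in cams:
        p=manip.get_image(c); cv2.imwrite(f"pics/{c}_{p['shot']}.png",p["frame"])
        R=np.array(p["R"]);t=np.array(p["t"])
        for n in names:
            for d in manip.pinpoint(p,n)[:3]:
                print(c,n,round(d["score"],2),np.round(R.T@(np.array(d["centre"])-t),4))
    return out
E
python3 - <<'E'
from h import *
loc(["clamp","squeeze_centre","shoe_face","fixed_jaw","toy_base","post_top","collar","rear_paddle"])
s=manip.state();print(s)
a=[cv2.imread(f) for f in __import__("glob").glob("pics/s*.png")]
E
ls pics
```

```text
scene clamp 0.71 [ 0.5345 -0.0166  0.0031]
scene clamp 0.53 [ 0.4233 -0.4351 -0.0028]
scene squeeze_centre 0.94 [ 0.5089 -0.1259  0.0783]
scene shoe_face 0.72 [0.5713 0.1232 0.1208]
scene shoe_face 0.56 [0.5502 0.0513 0.0335]
scene toy_base 0.95 [0.2675 0.3348 0.0051]
scene toy_base 0.91 [0.7237 0.312  0.0043]
scene toy_base 0.8 [0.5507 0.332  0.001 ]
scene post_top 0.76 [0.7191 0.3098 0.1112]
scene post_top 0.72 [0.5498 0.3333 0.1145]
scene post_top 0.67 [0.2649 0.3318 0.114 ]
scene collar 0.74 [0.5529 0.3298 0.0525]
scene collar 0.7 [0.5691 0.1251 0.0639]
scene collar 0.62 [0.7202 0.3098 0.0531]
scene rear_paddle 0.73 [0.4296 0.4258 0.0061]
scene rear_paddle 0.43 [0.5677 0.1249 0.0672]
side clamp 0.74 [ 0.5302 -0.0156  0.0009]
side squeeze_centre 0.84 [ 0.5108 -0.1237  0.0711]
side squeeze_centre 0.64 [0.5714 0.125  0.1222]
side squeeze_centre 0.23 [ 0.4321  0.4286 -0.0005]
side shoe_face 0.57 [0.5449 0.0448 0.0334]
side fixed_jaw 0.49 [ 0.419  -0.4342 -0.0047]
side fixed_jaw 0.43 [ 0.5079 -0.1244  0.0713]
side toy_base 0.97 [0.5695 0.1258 0.0081]
side toy_base 0.93 [ 0.5524  0.338
[... 318 characters left out ...]
joint_positions': array([-1.26067700e-01,  2.20353964e-01,  1.52647598e+00,  6.13640938e-05,
        1.39469757e+00, -1.26128225e-01]), 'qd': array([-0.00037889, -0.00094341, -0.00067709, -0.00049251, -0.0014725 ,
        0.00053759]), 'joint_efforts': array([-3.76025901e-04, -4.96834052e+01, -3.89735806e+01, -2.53936141e-04,
        6.95912913e-04,  6.20797664e-06]), 'tcp_pos': array([6.25013834e-01, 3.72915597e-05, 1.92740915e-01]), 'ee_rot': array([7.23870114e-06, 7.07089181e-01, 7.07124379e-01, 4.38271195e-05]), 'ft_force': array([ 0.41739944,  0.72918367, -0.00501634]), 'ft_torque': array([ 0.03707919, -0.00580118,  0.04289307]), 'finger_gap': 0.08523481461912658}
scene_1.png
side_2.png
```

View pics/scene_1.png

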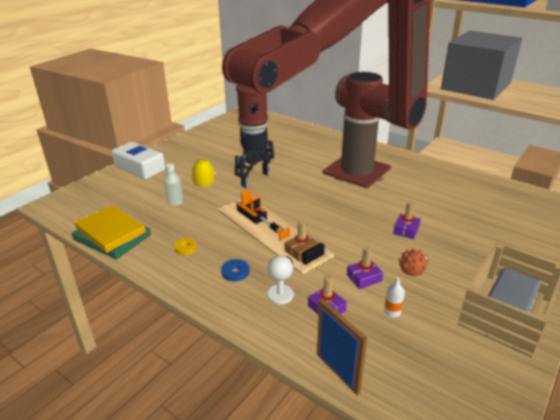

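View pics/side_2.png

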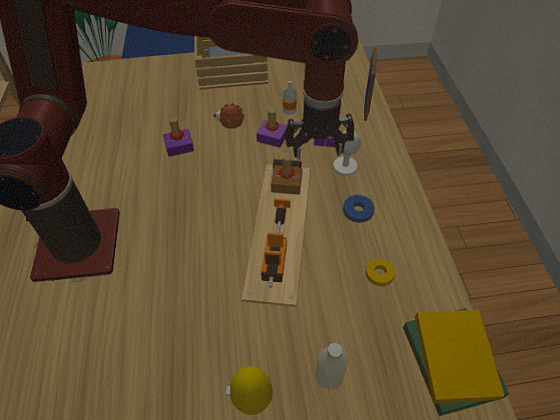

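The scene view shows the brown base with its post at (300,240), the clamp with orange paddles at (250,205), and purple look-alikes at (365,270), (325,300) and (407,225). In the side view the base is at (287,178) and the paddles at (274,250). The clamp axis runs about 76° from world x. I'll move above the post.

```bash
python3 -m jog '[{"linear":[0.06,-0.026,0],"turn":-2,"hand":-1},{"linear":[0.124,-0.053,0],"turn":-4,"hand":-1},{"linear":[0.124,-0.053,0],"turn":-5,"hand":-1},{"linear":[0.124,-0.053,0],"turn":-6.5,"hand":-1},{"linear":[0.124,-0.053,0],"turn":-8,"hand":-1},{"linear":[0.124,-0.053,0],"turn":-9,"hand":-1},{"linear":[0.124,-0.053,0],"turn":-9,"hand":-1},{"linear":[0.124,-0.053,0],"turn":-9,"hand":-1}]'
python3 -m jog '[{"linear":[0,0,0],"turn":-1,"hand":-1},{"linear":[0,0,0],"turn":-2,"hand":-1},{"linear":[0,0,0],"turn":-3.7,"hand":-1},{"linear":[0,0,0],"turn":-3.7,"hand":-1},{"linear":[0,0,0],"turn":-3.7,"hand":-1}]'
python3 - <<'E'
from h import *
loc(["post_top","squeeze_centre","shoe_face","collar"],("wrist","scene","side"))
E
ls pics
```

```text
clock: 1.57
tcp_pos: [0.5719, 0.1243, 0.1928]
ee_rot: [0.0, 0.306, 0.952, 0.0]
ft_force: [-0.1, 0.0, 0.3]
finger_gap: 0.0001
clock: 1.98
tcp_pos: [0.572, 0.124, 0.1928]
ee_rot: [0.0, 0.119, 0.993, -0.0]
ft_force: [-0.3, -0.2, 0.6]
finger_gap: 0.0
wrist post_top 0.8 [0.7199 0.3127 0.1085]
wrist post_top 0.72 [0.5556 0.3319 0.1062]
wrist post_top 0.58 [0.5691 0.1285 0.122 ]
wrist squeeze_centre 0.7 [ 0.5064 -0.1238  0.0782]
wrist squeeze_centre 0.7 [0.57   0.1236 0.1219]
wrist shoe_face 0.62 [0.5483 0.0487 0.0287]
wrist shoe_face 0.59 [ 0.5063 -0.1272  0.0784]
wrist collar 0.93 [0.5508 0.3332 0.0511]
wrist collar 0.77 [0.722  0.3078 0.0442]
wrist collar 0.72 [0.5659 0.1226 0.0563]
scene post_top 0.82 [0.7177 0.3087 0.1114]
scene post_top 0.69 [0.5534 0.3297 0.1132]
scene post_top 0.67 [0.2607 0.3317 0.1125]
scene squeeze_centre 0.69 [ 0.5043 -0.1251  0.0753]
scene shoe_face 0.66 [0.5493 0.0492 0.0314]
scene shoe_face 0.35 [0.431  0.4266 0.0046]
scene collar 0.76 [0.5704 0.1253 0.0644]
scene collar 0.7 [0.5528 0.3342 0.0512]
scene collar 0.58 [0.2664 0.3311 0.0476]
side post_top 0.74 [0.2614 0.3356 0.1061]
side post_top 0.63 [0.7173 0.3098 0.1074]
side post_top 0.53 [ 0.5092 -0.1228  0.0696]
side squeeze_centre 0.77 [ 0.5089 -0.124   0.0678]
side squeeze_centre 0.63 [ 0.5348 -0.0154  0.001 ]
side shoe_face 0.49 [0.5457 0.0464 0.0323]
side shoe_face 0.27 [ 7.489e-01  1.825e-01 -7.000e-04]
side collar 0.81 [0.5691 0.1248 0.0574]
side collar 0.73 [0.5571 0.3309 0.0466]
side collar 0.7 [0.2644 0.3334 0.0471]
scene_1.png
scene_4.png
side_2.png
side_5.png
wrist_3.png
```

```bash
python3 -m jog '[{"linear":[0.002,0,0.02],"turn":0,"hand":-1},{"linear":[0.002,0,0.04],"turn":0,"hand":-1},{"linear":[0.002,0,0.058],"turn":0,"hand":-1},{"linear":[0.002,0,0.066],"turn":0,"hand":-1},{"linear":[0.002,0,0.066],"turn":0,"hand":-1}]'
python3 - <<'E'
from h import *
p=manip.get_image("wrist"); q=manip.get_image("side")
cv2.imwrite("pics/a.png",np.hstack([cv2.resize(p["frame"],(400,300)),cv2.resize(q["frame"][80:290,150:430],(400,300))]))
E
```

```text
clock: 3.15
tcp_pos: [0.5682, 0.1243, 0.1242]
ee_rot: [-0.002, 0.12, 0.993, -0.0]
ft_force: [-0.5, 0.3, 0.2]
finger_gap: 0.0
```

View pics/a.png

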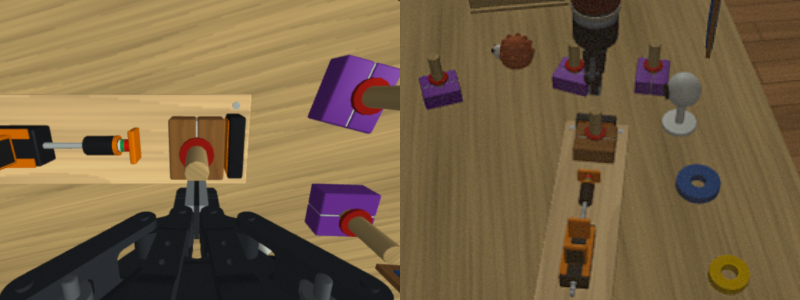

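```bash
cat >> h.py <<'E'
def proj(p,X):
    R=np.array(p["R"]);t=np.array(p["t"])
    K=np.array([[p["fx"],0,p["cx"]],[0,p["fy"],p["cy"]],[0,0,1]])
    return cv2.projectPoints(np.array(X,float).reshape(-1,1,3),cv2.Rodrigues(R)[0],t,K,np.array(p["dist_coeffs"]))[0].reshape(-1,2)
E
python3 - <<'E'
from h import *
s=manip.state();print(s["tcp_pos"],s["ft_force"])
p=manip.get_image("wrist"); q=manip.get_image("scene")
P=[s["tcp_pos"],[.5705,.1245,.1215],[.5705,.1245,.110]]
for im in(p,q): print(proj(im,P))
a=cv2.resize(p["frame"][170:300,200:360],(520,420),interpolation=2)
u=proj(q,P)[0].astype(int)
b=cv2.resize(q["frame"][u[1]-30:u[1]+30,u[0]-20:u[0]+20],(280,420),interpolation=2)
cv2.imwrite("pics/b.png",np.hstack([a,b]));print(u)
E
```

```text
[0.57028016 0.12450383 0.12716473] [ 0.3828519  -0.35700841  0.37364286]
[[274.02918941 241.73203012]
 [274.12883541 238.81258647]
 [274.17437081 232.77383964]]
[[301.23193758 220.8402961 ]
 [301.16075116 222.46343244]
 [301.10545458 225.66783923]]
[301 220]
```

View pics/b.png

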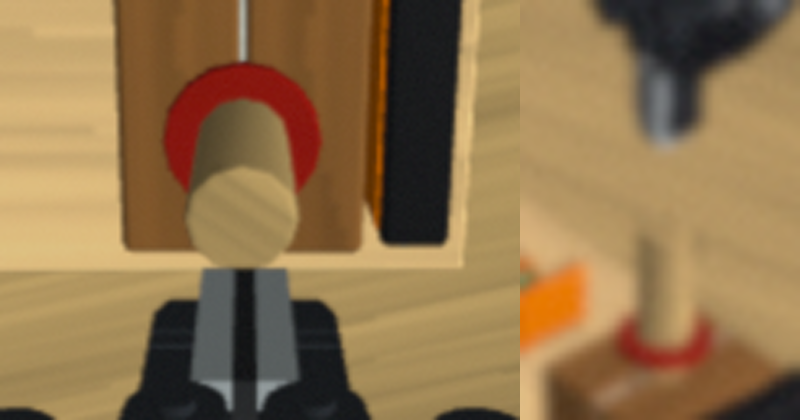

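The wrist crop shows the post at about (275,237), laterally in line with the fingers. The scene crop suggests the visible fingertips end higher above the post than the TCP reading says. I'll feel downwards with force feedback.

```bash
for i in 1 2; do python3 -m jog '[{"linear":[0,0,0.003],"turn":0,"hand":-1},{"linear":[0,0,0.004],"turn":0,"hand":-1},{"linear":[0,0,0.004],"turn":0,"hand":-1}]' | grep -E "clock|tcp|force"; done
```

```text
clock: 3.6
tcp_pos: [0.5702, 0.1245, 0.1229]
ft_force: [0.2, 0.8, 0.3]
clock: 3.85
tcp_pos: [0.5697, 0.1244, 0.1182]
ft_force: [0.4, -0.8, -0.1]
```

```bash
for i in 1 2; do python3 -m jog '[{"linear":[0,0,0.002],"turn":0,"hand":-1},{"linear":[0,0,0.004],"turn":0,"hand":-1},{"linear":[0,0,0.004],"turn":0,"hand":-1}]' | grep -E "clock|tcp|force"; done
python3 - <<'E'
from h import *
q=manip.get_image("scene");p=manip.get_image("side")
a=cv2.resize(q["frame"][170:270,235:345],(440,400),interpolation=2)
b=cv2.resize(p["frame"][90:200,240:340],(360,400),interpolation=2)
cv2.imwrite("pics/c.png",np.hstack([a,b]))
T=manip.state()["tcp_pos"];print(T,proj(q,[T]),proj(p,[T]))
E
```

```text
clock: 4.1
tcp_pos: [0.5697, 0.1245, 0.1141]
ft_force: [-1.2, -0.0, -0.1]
clock: 4.35
tcp_pos: [0.5697, 0.1244, 0.1101]
ft_force: [-0.4, -0.3, -0.1]
[0.56990408 0.12448102 0.11050111] [[301.21755911 225.43202676]] [[286.57529998 158.97445656]]
```

View pics/c.png

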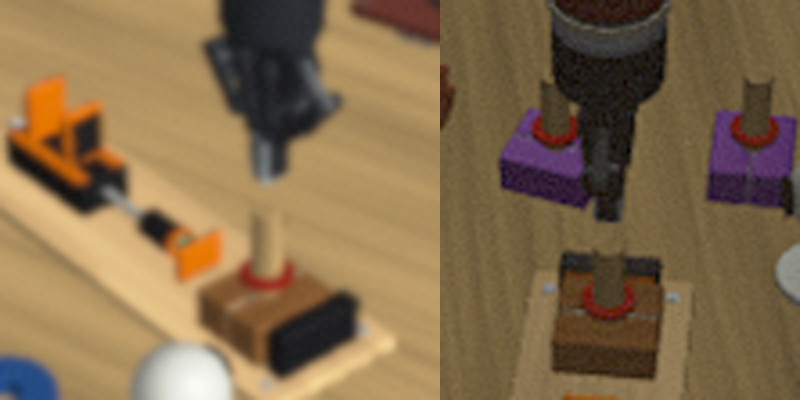

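The crop shows the fingertips at about (301,215) and the post top at (301,223). The real finger ends sit some 30 mm above the reported TCP, so I'll keep feeling downwards.

```bash
python3 - <<'E'
from h import *
q=manip.get_image("scene");p=manip.get_image("side")
for z in (.11,.12,.13,.14,.15,.16): print(z,proj(q,[[.57,.1245,z]])[0],proj(p,[[.57,.1245,z]])[0])
E
python3 -m jog '[{"linear":[0,0,0.004],"turn":0,"hand":-1},{"linear":[0,0,0.008],"turn":0,"hand":-1},{"linear":[0,0,0.012],"turn":0,"hand":-1},{"linear":[0,0,0.012],"turn":0,"hand":-1}]' | grep -E "clock|tcp|force"
python3 -m jog '[{"linear":[0,0,0.003],"turn":0,"hand":-1},{"linear":[0,0,0.006],"turn":0,"hand":-1},{"linear":[0,0,0.006],"turn":0,"hand":-1}]' | grep -E "clock|tcp|force"
```

```text
0.11 [301.20193879 225.5884542 ] [286.60954926 159.09882735]
0.12 [301.2503569  222.80398587] [286.62350921 156.43092466]
0.13 [301.29912365 219.99793085] [286.63758491 153.72954181]
0.14 [301.34824259 217.17004776] [286.65177716 150.99408488]
0.15 [301.39771737 214.32009178] [286.66608671 148.22394697]
0.16 [301.44755163 211.44781461] [286.68051433 145.41850792]
clock: 4.88
tcp_pos: [0.5691, 0.1244, 0.0973]
ft_force: [-0.2, 0.5, -0.5]
clock: 5.13
tcp_pos: [0.5696, 0.1244, 0.0919]
ft_force: [0.4, 0.3, -0.2]
```

```bash
for i in 1 2 3; do python3 -m jog '[{"linear":[0,0,0.0015],"turn":0,"hand":-1},{"linear":[0,0,0.003],"turn":0,"hand":-1},{"linear":[0,0,0.003],"turn":0,"hand":-1}]' | grep -E "tcp|force"; done
```

```text
tcp_pos: [0.5699, 0.1245, 0.0894]
ft_force: [-0.3, -0.6, -0.8]
tcp_pos: [0.5698, 0.1245, 0.0864]
ft_force: [-0.8, -0.1, -0.0]
tcp_pos: [0.5698, 0.1245, 0.0833]
ft_force: [0.7, -0.2, -0.3]
```

```bash
for i in 1 2 3; do python3 -m jog '[{"linear":[0,0,0.001],"turn":0,"hand":-1},{"linear":[0,0,0.002],"turn":0,"hand":-1},{"linear":[0,0,0.002],"turn":0,"hand":-1}]' | grep -E "tcp|force"; done
python3 - <<'E'
from h import *
p=manip.get_image("side");q=manip.get_image("scene");
a=cv2.resize(q["frame"][190:270,255:345],(450,400),interpolation=2)
b=cv2.resize(p["frame"][120:200,250:320],(350,400),interpolation=2)
cv2.imwrite("pics/d.png",np.hstack([a,b]))
E
```

```text
tcp_pos: [0.5702, 0.1245, 0.0825]
ft_force: [-1.2, -0.3, 3.9]
tcp_pos: [0.5702, 0.1245, 0.0808]
ft_force: [-2.5, -0.4, 6.1]
tcp_pos: [0.5703, 0.1245, 0.0788]
ft_force: [-2.8, -0.4, 6.2]
```

View pics/d.png

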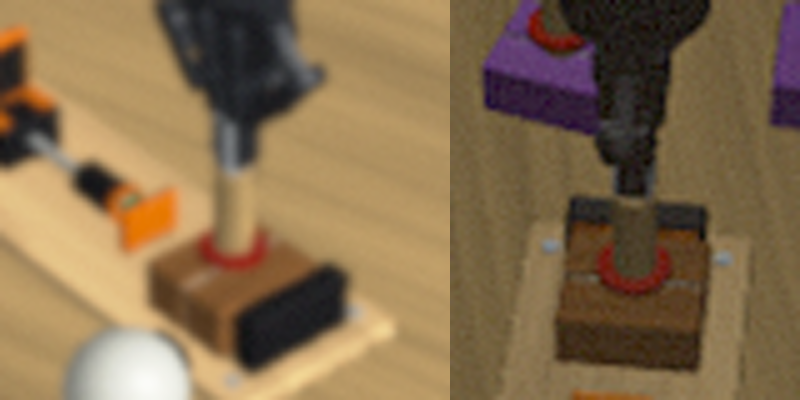

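The fingers rest centred on the post, and contact came at TCP z ≈ 0.083. I'll press on until the hard stop.

```bash
for i in 1 2 3; do python3 -m jog '[{"linear":[0,0,0.001],"turn":0,"hand":-1},{"linear":[0,0,0.002],"turn":0,"hand":-1},{"linear":[0,0,0.002],"turn":0,"hand":-1}]' | grep -E "tcp|force"; done
```

```text
tcp_pos: [0.5702, 0.1245, 0.0768]
ft_force: [-2.9, -0.3, 5.1]
tcp_pos: [0.5703, 0.1245, 0.0748]
ft_force: [-2.2, -0.1, 5.4]
tcp_pos: [0.5702, 0.1245, 0.0727]
ft_force: [-3.4, -0.8, 5.6]
```

```bash
for i in 1 2 3; do python3 -m jog '[{"linear":[0,0,0.0005],"turn":0,"hand":-1},{"linear":[0,0,0.001],"turn":0,"hand":-1},{"linear":[0,0,0.001],"turn":0,"hand":-1}]' | grep -E "tcp|force"; done
```

```text
tcp_pos: [0.5702, 0.1245, 0.0719]
ft_force: [-3.4, -0.1, 6.1]
tcp_pos: [0.5704, 0.1245, 0.0714]
ft_force: [-5.1, -0.2, 10.1]
tcp_pos: [0.5706, 0.1245, 0.0714]
ft_force: [-8.1, -1.8, 16.4]
```

```bash
python3 -m jog '[{"linear":[0,0,0.001],"turn":0,"hand":-1},{"linear":[0,0,0.001],"turn":0,"hand":-1},{"linear":[0,0,0.001],"turn":0,"hand":-1}]' | grep -E "clock|tcp|rot|force"
python3 -m jog '[{"linear":[0,0,-0.01],"turn":0,"hand":-1},{"linear":[0,0,-0.035],"turn":0,"hand":-1},{"linear":[0,0,-0.06],"turn":0,"hand":0.6},{"linear":[0,0,-0.06],"turn":0,"hand":0.8}]'
python3 - <<'E'
from h import *
loc(["post_top","collar","toy_base","squeeze_centre","shoe_face"],("wrist","scene","side"))
E
```

```text
clock: 8.48
tcp_pos: [0.5708, 0.1246, 0.0714]
ee_rot: [0.001, 0.12, 0.993, 0.0]
ft_force: [-10.0, -1.7, 21.2]
clock: 8.82
tcp_pos: [0.5738, 0.1248, 0.1336]
ee_rot: [0.004, 0.12, 0.993, 0.001]
ft_force: [1.9, 0.7, -0.3]
finger_gap: 0.0234
wrist post_top 0.9 [0.5699 0.124  0.1089]
wrist post_top 0.69 [0.7192 0.3116 0.1036]
wrist collar 0.92 [0.5558 0.3348 0.0466]
wrist collar 0.85 [0.5666 0.124  0.0446]
wrist collar 0.63 [0.7178 0.3082 0.0447]
wrist toy_base 0.98 [0.7197 0.3098 0.002 ]
wrist toy_base 0.86 [0.5713 0.1252 0.0137]
wrist toy_base 0.72 [ 0.5537  0.333  -0.003 ]
wrist shoe_face 0.98 [0.5492 0.0502 0.0274]
wrist shoe_face 0.36 [0.5687 0.1266 0.1114]
scene post_top 0.64 [0.5517 0.3329 0.1143]
scene post_top 0.62 [0.7203 0.3091 0.1121]
scene post_top 0.61 [0.2602 0.329  0.1144]
scene collar 0.74 [0.5531 0.3306 0.053 ]
scene collar 0.71 [0.2654 0.3308 0.0485]
scene collar 0.69 [0.7195 0.3063 0.0531]
scene toy_base 0.76 [0.5713 0.1258 0.0161]
scene toy_base 0.62 [0.2679 0.3332 0.0086]
scene toy_base 0.55 [0.7245 0.3106 0.0019]
scene squeeze_centre 0.9 [ 0.505  -0.1259  0.0789]
scene squeeze_centre 0.35 [ 0.5938 -0.412   0.0034]
scene shoe_face 0.63 [0.549  0.048  0.0292]
side post_top 0.62 [0.57   0.123  0.1096]
side post_top 0.61 [0.7181 0.3122 0.1054]
side post_top 0.49 [0.2613 0.3347 0.1054]
side collar 0.71 [0.7189 0.314  0.0477]
side collar 0.69 [0.5721 0.125  0.0499]
side collar 0.64 [0.5552 0.3315 0.0459]
side toy_base 0.91 [ 0.2621  0.3344 -0.0016]
side toy_base 0.87 [0.5688 0.1218 0.0087]
side toy_base 0.67 [ 0.7237  0.3098 -0.0016]
side squeeze_centre 0.93 [ 0.5088 -0.1253  0.0715]
side squeeze_centre 0.66 [ 0.5328 -0.017  -0.0007]
side shoe_face 0.5 [0.5436 0.0433 0.0297]
side shoe_face 0.29 [ 7.491e-01  1.820e-01 -7.000e-04]
```

The post is home: the nets put its top at 109–110 mm and the force rose sharply at the stop. Next I move along the clamp axis to the paddles. The real fingertips are about 38 mm behind the reported TCP, so I allow for that.

```bash
python3 -m jog '[{"linear":[0.002,-0.025,-0.01],"turn":0,"hand":1},{"linear":[0.002,-0.06,-0.01],"turn":0,"hand":1},{"linear":[0.002,-0.1,-0.01],"turn":0,"hand":1},{"linear":[0.002,-0.14,-0.01],"turn":0,"hand":1},{"linear":[0.002,-0.18,-0.01],"turn":0,"hand":1},{"linear":[0.002,-0.22,-0.01],"turn":0,"hand":1},{"linear":[0.002,-0.257,-0.01],"turn":0,"hand":1},{"linear":[0.002,-0.257,-0.01],"turn":0,"hand":1}]'
python3 -m jog '[{"linear":[0,0,0],"turn":0,"hand":1},{"linear":[0,0,0],"turn":0,"hand":1}]'
python3 - <<'E'
from h import *
loc(["squeeze_centre"],("wrist","scene","side"))
p=manip.get_image("wrist")
T=manip.state()["tcp_pos"];print(T,proj(p,[T,[.5076,-.1249,.097]]))
cv2.imwrite("pics/e.png",p["frame"])
E
```

```text
clock: 10.38
tcp_pos: [0.5056, -0.1306, 0.1381]
ee_rot: [0.0, 0.123, 0.992, -0.002]
ft_force: [-0.3, -0.7, 0.5]
finger_gap: 0.0856
clock: 10.55
tcp_pos: [0.5069, -0.1245, 0.1378]
ee_rot: [0.0, 0.121, 0.993, 0.0]
ft_force: [0.9, 0.1, 0.0]
finger_gap: 0.0855
wrist squeeze_centre 0.72 [ 0.5046 -0.1245  0.0766]
scene squeeze_centre 0.92 [ 0.5046 -0.123   0.0788]
side squeeze_centre 0.88 [ 0.5099 -0.1224  0.0706]
side squeeze_centre 0.4 [0.7473 0.0137 0.0016]
[ 0.50702519 -0.12368696  0.13766244] [[273.74184809 241.80257637]
 [272.61481598 223.04999179]]
```

View pics/e.png

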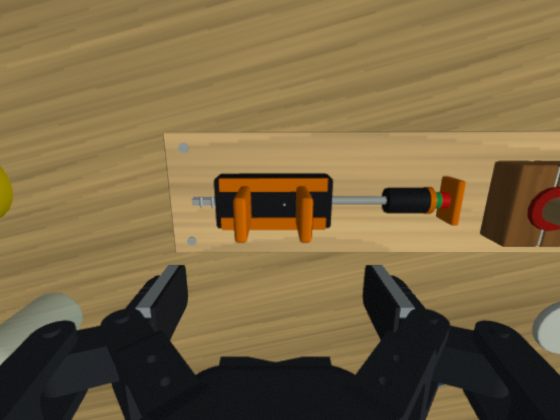

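The wrist view shows the paddles at columns 243 and 304, midway between the open fingers at 180 and 368, with the board level in the picture. The milk bottle is at lower left near (40,330). I'll check its distance and start the descent.

```bash
python3 - <<'E'
from h import *
loc(["milk_bottle"],("scene","side"))
E
python3 -m jog '[{"linear":[0,0,0.02],"turn":0,"hand":1},{"linear":[0,0,0.04],"turn":0,"hand":1},{"linear":[0,0,0.04],"turn":0,"hand":1}]' | grep -E "clock|tcp|force"
```

```text
scene milk_bottle 0.8 [ 0.5909 -0.4132  0.005 ]
side milk_bottle 0.58 [ 0.5886 -0.417   0.    ]
clock: 11.35
tcp_pos: [0.504, -0.1235, 0.0939]
ft_force: [-0.9, 0.5, -0.7]
```

```bash
python3 -m jog '[{"linear":[0,0,0.015],"turn":0,"hand":1},{"linear":[0,0,0.03],"turn":0,"hand":1},{"linear":[0,0,0.04],"turn":0,"hand":1},{"linear":[0,0,0.05],"turn":0,"hand":1},{"linear":[0,0,0.055],"turn":0,"hand":1},{"linear":[0,0,0.055],"turn":0,"hand":1}]' | grep -E "clock|tcp|force"
python3 -m jog '[{"linear":[0,0,0.01],"turn":0,"hand":1},{"linear":[0,0,0.019],"turn":0,"hand":1},{"linear":[0,0,0.019],"turn":0,"hand":1}]' | grep -E "clock|tcp|force"
python3 - <<'E'
from h import *
p=manip.get_image("wrist");q=manip.get_image("side")
a=cv2.resize(p["frame"][120:420,80:480],(480,360));b=cv2.resize(q["frame"][180:300,220:330],(320,360),interpolation=2)
cv2.imwrite("pics/f.png",np.hstack([a,b]))
E
```

```text
clock: 11.85
tcp_pos: [0.506, -0.1243, 0.0417]
ft_force: [0.9, 0.3, -0.1]
clock: 12.1
tcp_pos: [0.5056, -0.1241, 0.0219]
ft_force: [-1.0, 0.4, -0.7]
```

View pics/f.png

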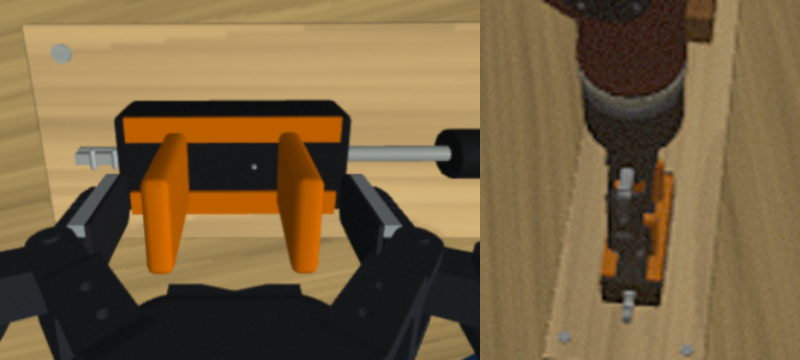

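The wrist view shows both fingers flanking the paddles. First squeeze; the shoe is still about 44 mm from the base, so a full stroke is safe.

```bash
python3 -m jog '[{"linear":[0,0,0],"turn":0,"hand":0.2},{"linear":[0,0,0],"turn":0,"hand":0.2},{"linear":[0,0,0],"turn":0,"hand":0.2},{"linear":[0,0,0],"turn":0,"hand":0.2},{"linear":[0,0,0],"turn":0,"hand":0.2}]' | grep -vE "rot"
python3 -m jog '[{"linear":[0,0,0],"turn":0,"hand":-0.4},{"linear":[0,0,0],"turn":0,"hand":-0.4},{"linear":[0,0,0],"turn":0,"hand":-0.4},{"linear":[0,0,0],"turn":0,"hand":-0.4},{"linear":[0,0,0],"turn":0,"hand":-0.4},{"linear":[0,0,0],"turn":0,"hand":-0.4}]' | grep -vE "rot"
python3 - <<'E'
from h import *
loc(["shoe_face"],("wrist","scene","side"))
E
```

```text
clock: 12.62
tcp_pos: [0.5075, -0.1253, 0.0245]
ft_force: [0.3, -2.6, 2.6]
finger_gap: 0.0516
clock: 13.12
tcp_pos: [0.5078, -0.1255, 0.0248]
ft_force: [-1.1, -3.1, 5.7]
finger_gap: 0.0261
wrist shoe_face 0.52 [ 0.5366 -0.0159 -0.0007]
scene shoe_face 0.58 [0.5522 0.0612 0.0303]
```

```bash
cat >> h.py <<'E'
D=np.array([.2385,.971])
def shoe(cams=("scene","side")):
    for c in cams:
        p=manip.get_image(c);R=np.array(p["R"]);t=np.array(p["t"])
        for n in("shoe_face","toy_base","jaw"):
            for d in manip.pinpoint(p,n):
                X=R.T@(np.array(d["centre"])-t)
                if abs((X[0]-.5076)*D[1]-(X[1]+.1249)*D[0])<.02: print(c,n,round(d["score"],2),np.round(X,4),"s=%.4f"%((X[:2]-[.5076,-.1249])@D))
E
python3 -m jog '[{"linear":[0,0,0],"turn":0,"hand":0.75},{"linear":[0,0,0],"turn":0,"hand":0.75},{"linear":[0,0,0],"turn":0,"hand":0.75},{"linear":[0,0,0],"turn":0,"hand":0.75},{"linear":[0,0,0],"turn":0,"hand":0.75},{"linear":[0,0,0],"turn":0,"hand":0.75}]' | grep -vE "rot"
python3 -m jog '[{"linear":[0,0,0],"turn":0,"hand":-0.4},{"linear":[0,0,0],"turn":0,"hand":-0.4},{"linear":[0,0,0],"turn":0,"hand":-0.4},{"linear":[0,0,0],"turn":0,"hand":-0.4},{"linear":[0,0,0],"turn":0,"hand":-0.4},{"linear":[0,0,0],"turn":0,"hand":-0.4},{"linear":[0,0,0],"turn":0,"hand":-0.4}]' | grep -vE "rot"
python3 -c "
from h import *
shoe()"
python3 -m jog '[{"linear":[0,0,0],"turn":0,"hand":0.75},{"linear":[0,0,0],"turn":0,"hand":0.75},{"linear":[0,0,0],"turn":0,"hand":0.75},{"linear":[0,0,0],"turn":0,"hand":0.75},{"linear":[0,0,0],"turn":0,"hand":0.75},{"linear":[0,0,0],"turn":0,"hand":0.75}]' | grep -vE "rot"
python3 -c "
from h import *
shoe()"
```

```text
clock: 13.92
tcp_pos: [0.5066, -0.1243, 0.0234]
ft_force: [-0.5, -0.0, -0.2]
finger_gap: 0.0751
clock: 14.5
tcp_pos: [0.5076, -0.1254, 0.0249]
ft_force: [-2.2, -1.7, 6.1]
finger_gap: 0.0259
scene shoe_face 0.6 [0.5585 0.0753 0.032 ] s=0.2065
scene toy_base 0.72 [0.573  0.1235 0.0144] s=0.2568
scene jaw 0.59 [0.5414 0.0031 0.0054] s=0.1323
side toy_base 0.63 [0.569  0.1257 0.0099] s=0.2580
clock: 15.4
tcp_pos: [0.5067, -0.1244, 0.0235]
ft_force: [0.2, -0.1, -0.1]
finger_gap: 0.0748
scene shoe_face 0.56 [0.5565 0.0734 0.0287] s=0.2042
scene toy_base 0.58 [0.5716 0.1243 0.0133] s=0.2572
scene toy_base 0.5 [ 0.5072 -0.1268  0.0777] s=-0.0020
scene jaw 0.62 [0.5405 0.0035 0.0043] s=0.1325
scene jaw 0.62 [ 0.506  -0.1246  0.0782] s=-0.0001
side toy_base 0.83 [0.5685 0.1242 0.0093] s=0.2564
```

```bash
python3 -m jog '[{"linear":[0,0,0],"turn":0,"hand":-0.4},{"linear":[0,0,0],"turn":0,"hand":-0.4},{"linear":[0,0,0],"turn":0,"hand":-0.4},{"linear":[0,0,0],"turn":0,"hand":-0.4},{"linear":[0,0,0],"turn":0,"hand":-0.4},{"linear":[0,0,0],"turn":0,"hand":-0.4},{"linear":[0,0,0],"turn":0,"hand":-0.4}]' | grep -vE "rot"
python3 -m jog '[{"linear":[0,0,0],"turn":0,"hand":0.75},{"linear":[0,0,0],"turn":0,"hand":0.75},{"linear":[0,0,0],"turn":0,"hand":0.85},{"linear":[0,0,0],"turn":0,"hand":0.85},{"linear":[0,0,0],"turn":0,"hand":0.85},{"linear":[0,0,0],"turn":0,"hand":0.85}]' | grep -vE "rot"
python3 -m jog '[{"linear":[0,0,-0.015],"turn":0,"hand":0.85},{"linear":[0,0,-0.05],"turn":0,"hand":0.85},{"linear":[0,0,-0.09],"turn":0,"hand":0.85},{"linear":[0,0,-0.12],"turn":0,"hand":0.85},{"linear":[0,0,-0.12],"turn":0,"hand":0.85},{"linear":[0,0,-0.12],"turn":0,"hand":0.85}]' | grep -vE "rot"
python3 - <<'E'
from h import *
shoe(("wrist","scene","wrist"))
p=manip.get_image("wrist"); s=manip.state(); print(s["tcp_pos"])
# px positions of clamp-axis points
for z in(.03,.045): print(z,[(k,np.round(proj(p,[[.5076+D[0]*k,-.1249+D[1]*k,z]])[0],1).tolist()) for k in(.19,.2,.21,.22,.23)])
cv2.imwrite("pics/g.png",cv2.resize(p["frame"][120:270,360:560],(800,600),interpolation=2))
E
```

```text
clock: 16.38
tcp_pos: [0.5077, -0.1254, 0.0249]
ft_force: [-1.7, -2.1, 5.7]
finger_gap: 0.0254
clock: 16.88
tcp_pos: [0.5066, -0.1244, 0.0235]
ft_force: [-0.6, -0.1, -0.5]
finger_gap: 0.0792
clock: 17.38
tcp_pos: [0.5086, -0.1253, 0.1463]
ft_force: [-0.7, -0.4, -0.5]
finger_gap: 0.0788
wrist shoe_face 0.93 [0.5563 0.0829 0.0288] s=0.2134
wrist toy_base 0.72 [0.5688 0.1224 0.0174] s=0.2547
wrist jaw 0.92 [ 0.5398  0.0143 -0.0017] s=0.1429
scene shoe_face 0.75 [ 0.505  -0.1246  0.0742] s=-0.0003
scene shoe_face 0.46 [0.557  0.0825 0.0305] s=0.2132
scene toy_base 0.6 [0.5734 0.1215 0.0143] s=0.2550
scene jaw 0.71 [0.5393 0.0122 0.0039] s=0.1407
scene jaw 0.16 [ 0.5047 -0.1248  0.0762] s=-0.0006
wrist shoe_face 0.61 [0.5591 0.0847 0.0287] s=0.2158
wrist shoe_face 0.27 [0.5691 0.1235 0.0147] s=0.2558
wrist toy_base 0.63 [0.5701 0.1259 0.0151] s=0.2584
wrist jaw 0.76 [ 0.5426  0.0134 -0.0027] s=0.1426
[ 0.506761   -0.12461807  0.14354385]
0.03 [(0.19, [463.0, 200.2]), (0.2, [473.0, 200.2]), (0.21, [483.1, 200.2]), (0.22, [493.2, 200.2]), (0.23, [503.3, 200.2])]
0.045 [(0.19, [472.4, 204.1]), (0.2, [483.0, 204.1]), (0.21, [493.6, 204.0]), (0.22, [504.3, 204.0]), (0.23, [514.9, 204.0])]
```

View pics/g.png

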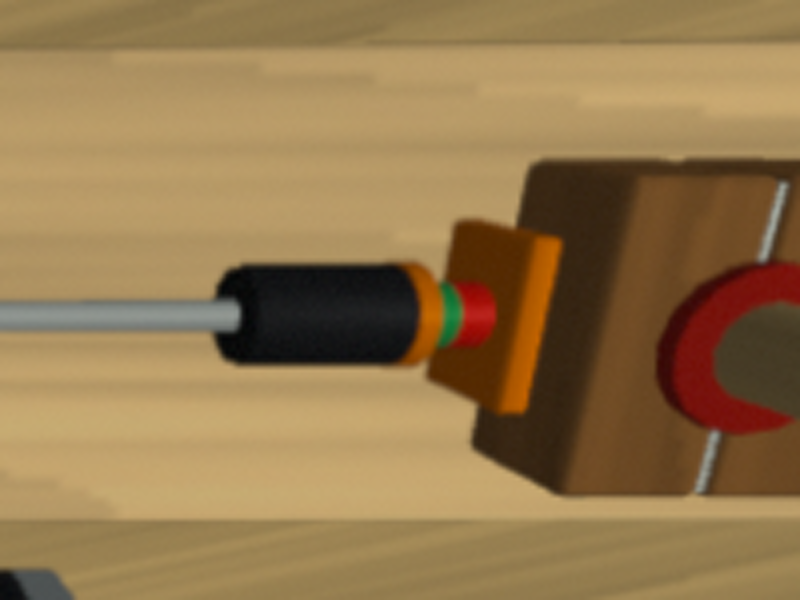

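The wrist crop shows the shoe's front edge near x=542 and the base's top edge near x=603 (4× zoom). That is about 12 mm still to go, so a fourth full squeeze cannot reach the red.

```bash
python3 -m jog '[{"linear":[0,0,0.03],"turn":0,"hand":1},{"linear":[0,0,0.06],"turn":0,"hand":1},{"linear":[0,0,0.09],"turn":0,"hand":1},{"linear":[0,0,0.11],"turn":0,"hand":1},{"linear":[0,0,0.12],"turn":0,"hand":1},{"linear":[0,0,0.12],"turn":0,"hand":1},{"linear":[0,0,0.12],"turn":0,"hand":0.7}]' | grep -vE "rot"
python3 -m jog '[{"linear":[0,0,0],"turn":0,"hand":-0.4},{"linear":[0,0,0],"turn":0,"hand":-0.4},{"linear":[0,0,0],"turn":0,"hand":-0.4},{"linear":[0,0,0],"turn":0,"hand":-0.4},{"linear":[0,0,0],"turn":0,"hand":-0.4},{"linear":[0,0,0],"turn":0,"hand":-0.4},{"linear":[0,0,0],"turn":0,"hand":-0.4}]' | grep -vE "rot"
python3 -c "
from h import *
shoe(('scene',))"
python3 -m jog '[{"linear":[0,0,0],"turn":0,"hand":0.75},{"linear":[0,0,0],"turn":0,"hand":0.75},{"linear":[0,0,0],"turn":0,"hand":0.85},{"linear":[0,0,0],"turn":0,"hand":0.85},{"linear":[0,0,0],"turn":0,"hand":0.85},{"linear":[0,0,0],"turn":0,"hand":0.85}]' | grep -vE "rot"
python3 -m jog '[{"linear":[0,0,-0.015],"turn":0,"hand":0.85},{"linear":[0,0,-0.05],"turn":0,"hand":0.85},{"linear":[0,0.03,-0.09],"turn":0,"hand":0.85},{"linear":[0,0.06,-0.12],"turn":0,"hand":0.85},{"linear":[0,0.1,-0.12],"turn":0,"hand":0.85},{"linear":[0,0.12,-0.12],"turn":0,"hand":0.85},{"linear":[0,0.12,-0.12],"turn":0,"hand":0.85},{"linear":[0,0.12,-0.12],"turn":0,"hand":0.85}]' | grep -vE "rot"
python3 - <<'E'
from h import *
manip.get_image("wrist")
shoe(("wrist","wrist"))
p=manip.get_image("wrist"); s=manip.state(); print(s["tcp_pos"])
for z in(.045,.048): print(z,[(k,np.round(proj(p,[[.5076+D[0]*k,-.1249+D[1]*k,z]])[0],1).tolist()) for k in(.2,.21,.22,.23,.29,.3)])
u=int(proj(p,[[.5076+D[0]*.25,-.1249+D[1]*.25,.045]])[0][0])
print(u);cv2.imwrite("pics/i.png",cv2.resize(p["frame"][120:270,u-100:u+100],(800,600),interpolation=2))
E
```

```text
clock: 18.62
tcp_pos: [0.507, -0.1247, 0.0241]
ft_force: [-0.3, -1.0, 0.2]
finger_gap: 0.0754
clock: 19.2
tcp_pos: [0.5091, -0.1258, 0.0266]
ft_force: [-1.7, -1.4, 7.0]
finger_gap: 0.026
scene toy_base 0.74 [0.5724 0.1209 0.0139] s=0.2541
scene jaw 0.56 [0.5432 0.0251 0.0052] s=0.1541
clock: 19.9
tcp_pos: [0.5066, -0.1244, 0.0235]
ft_force: [0.2, -0.2, -0.2]
finger_gap: 0.079
clock: 20.57
tcp_pos: [0.5354, -0.0069, 0.1436]
ft_force: [-0.4, 0.9, -0.8]
finger_gap: 0.0792
wrist shoe_face 0.77 [0.5605 0.0929 0.0308] s=0.2241
wrist toy_base 0.82 [0.5702 0.1238 0.014 ] s=0.2565
wrist jaw 0.75 [ 0.5424  0.0263 -0.0031] s=0.1552
wrist shoe_face 0.76 [0.5605 0.0925 0.029 ] s=0.2237
wrist toy_base 0.81 [0.5683 0.1241 0.0173] s=0.2563
wrist jaw 0.57 [ 5.413e-01  2.810e-02 -1.000e-04] s=0.1566
[ 0.53533147 -0.00865034  0.14359323]
0.045 [(0.2, [358.0, 203.8]), (0.21, [368.4, 203.8]), (0.22, [378.8, 203.8]), (0.23, [389.2, 203.8]), (0.29, [452.1, 203.7]), (0.3, [462.7, 203.7])]
0.048 [(0.2, [358.8, 204.6]), (0.21, [369.3, 204.6]), (0.22, [379.8, 204.6]), (0.23, [390.4, 204.6]), (0.29, [453.9, 204.5]), (0.3, [464.6, 204.5])]
410
```

View pics/i.png

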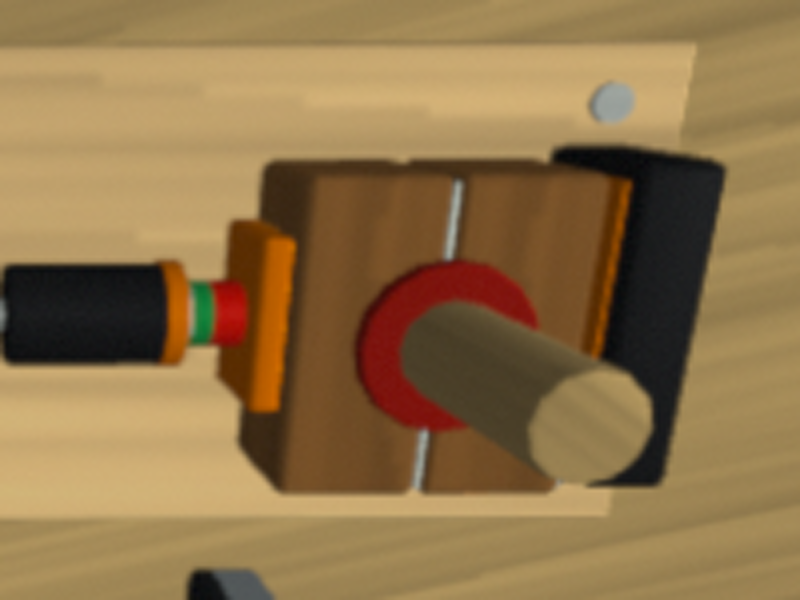

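The view shows the shoe edge at x≈286 and the base edge at x≈298, so about 2 mm remain. White, green and red bands are all showing, so the gauge is free. The gap to the fixed jaw is small. I'll check whether the wrist camera could see the gauge while the paddles are held.

```bash
python3 - <<'E'
from h import *
p=manip.get_image("wrist"); s=manip.state(); T=s["tcp_pos"].copy()
R=np.array(p["R"]); C=-R.T@np.array(p["t"]); print("cam",C,"fwd",R[2],"rel",C-T)
for z in(.0235,.035,.045,.055):
  for f in(0,.012,.025):
    for yaw in(0,-8,8):
      a=np.deg2rad(yaw);M=np.array([[np.cos(a),-np.sin(a),0],[np.sin(a),np.cos(a),0],[0,0,1]])
      Tn=np.array([.5076+D[0]*f,-.1249+D[1]*f,z])
      # equivalent point in current camera frame
      X=[T+M.T@(np.array([.5076+D[0]*k,-.1249+D[1]*k,.035])-Tn) for k in(.2,.21)]
      print(z,f,yaw,np.round(proj(p,X)).tolist())
E
```

```text
cam [0.46406954 0.0095964  0.3241953 ] fwd [ 0.27890431 -0.06946136 -0.95780348] rel [-0.07130359  0.01810912  0.18056361]
0.0235 0 0 [[607.0, 249.0], [625.0, 249.0]]
0.0235 0 -8 [[619.0, 205.0], [638.0, 202.0]]
0.0235 0 8 [[590.0, 290.0], [606.0, 292.0]]
0.0235 0.012 0 [[587.0, 249.0], [604.0, 249.0]]
0.0235 0.012 -8 [[597.0, 207.0], [616.0, 205.0]]
0.0235 0.012 8 [[571.0, 288.0], [587.0, 290.0]]
0.0235 0.025 0 [[564.0, 249.0], [581.0, 249.0]]
0.0235 0.025 -8 [[573.0, 210.0], [591.0, 208.0]]
0.0235 0.025 8 [[551.0, 285.0], [566.0, 287.0]]
0.035 0 0 [[588.0, 242.0], [604.0, 242.0]]
0.035 0 -8 [[598.0, 200.0], [616.0, 197.0]]
0.035 0 8 [[572.0, 281.0], [587.0, 283.0]]
0.035 0.012 0 [[568.0, 242.0], [584.0, 242.0]]
0.035 0.012 -8 [[577.0, 202.0], [595.0, 200.0]]
0.035 0.012 8 [[554.0, 279.0], [569.0, 281.0]]
0.035 0.025 0 [[547.0, 242.0], [564.0, 242.0]]
0.035 0.025 -8 [[555.0, 205.0], [572.0, 203.0]]
0.035 0.025 8 [[535.0, 276.0], [550.0, 278.0]]
0.045 0 0 [[573.0, 236.0], [588.0, 236.0]]
0.045 0 -8 [[582.0, 196.0], [599.0, 194.0]]
0.045 0 8 [[558.0, 274.0], [572.0, 276.0]]
0.045 0.012 0 [[554.0, 236.0], [569.0, 236.0]]
0.045 0.012 -8 [[562.0, 199.0], [579.0, 196.0]]
0.045 0.012 8 [[541.0, 272.0], [555.0, 273.0]]
0.045 0.025 0 [[534.0, 236.0], [550.0, 236.0]]
0.045 0.025 -8 [[541.0, 201.0], [557.0, 199.0]]
0.045 0.025 8 [[523.0, 269.0], [537.0, 271.0]]
0.055 0 0 [[559.0, 231.0], [573.0, 231.0]]
0.055 0 -8 [[567.0, 193.0], [583.0, 190.0]]
0.055 0 8 [[546.0, 267.0], [559.0, 269.0]]
0.055 0.012 0 [[541.0, 231.0], [556.0, 231.0]]
0.055 0.012 -8 [[548.0, 195.0], [564.0, 193.0]]
0.055 0.012 8 [[530.0, 265.0], [543.0, 267.0]]
0.055 0.025 0 [[522.0, 231.0], [537.0, 231.0]]
0.055 0.025 -8 [[528.0, 198.0], [544.0, 196.0]]
0.055 0.025 8 [[512.0, 263.0], [526.0, 264.0]]
```

The wrist camera cannot see the gauge while the paddles are held. So I'll make a partial fifth squeeze of about 8 mm drive, which keeps the gauge below red for any gap of 1–5 mm. Then I'll release and measure from above where the base ended up.

```bash
python3 -m jog '[{"linear":[0,-0.035,0],"turn":0,"hand":1},{"linear":[0,-0.07,0],"turn":0,"hand":1},{"linear":[0,-0.1,0],"turn":0,"hand":1},{"linear":[0,-0.12,0],"turn":0,"hand":1},{"linear":[0,-0.12,0],"turn":0,"hand":1},{"linear":[0,-0.12,0],"turn":0,"hand":1}]' | grep -vE "rot"
python3 -m jog '[{"linear":[0,0,0.03],"turn":0,"hand":1},{"linear":[0,0,0.06],"turn":0,"hand":1},{"linear":[0,0,0.09],"turn":0,"hand":1},{"linear":[0,0,0.11],"turn":0,"hand":1},{"linear":[0,0,0.12],"turn":0,"hand":1},{"linear":[0,0,0.12],"turn":0,"hand":1},{"linear":[0,0,0.12],"turn":0,"hand":0.6}]' | grep -vE "rot"
python3 -m jog '[{"linear":[0,0,0],"turn":0,"hand":0.2},{"linear":[0,0,0],"turn":0,"hand":0.1},{"linear":[0,0,0],"turn":0,"hand":0},{"linear":[0,0,0],"turn":0,"hand":-0.1},{"linear":[0,0,0],"turn":0,"hand":-0.2},{"linear":[0,0,0],"turn":0,"hand":-0.27},{"linear":[0,0,0],"turn":0,"hand":-0.27},{"linear":[0,0,0],"turn":0,"hand":-0.27}]' | grep -vE "rot"
python3 -c "
from h import *
shoe(('scene','scene'))
q=manip.get_image('scene');cv2.imwrite('pics/sq5.png',q['frame'])"
python3 -m jog '[{"linear":[0,0,0],"turn":0,"hand":0.4},{"linear":[0,0,0],"turn":0,"hand":0.75},{"linear":[0,0,0],"turn":0,"hand":0.85},{"linear":[0,0,0],"turn":0,"hand":0.85},{"linear":[0,0,0],"turn":0,"hand":0.85},{"linear":[0,0,0],"turn":0,"hand":0.85}]' | grep -vE "rot"
python3 -m jog '[{"linear":[0,0,-0.015],"turn":0,"hand":0.85},{"linear":[0,0,-0.05],"turn":0,"hand":0.85},{"linear":[0,0.03,-0.09],"turn":0,"hand":0.85},{"linear":[0,0.06,-0.12],"turn":0,"hand":0.85},{"linear":[0,0.1,-0.12],"turn":0,"hand":0.85},{"linear":[0,0.12,-0.12],"turn":0,"hand":0.85},{"linear":[0,0.12,-0.12],"turn":0,"hand":0.85},{"linear":[0,0.12,-0.12],"turn":0,"hand":0.85}]' | grep -vE "rot"
python3 - <<'E'
from h import *
manip.get_image("wrist");manip.get_image("wrist")
p=manip.get_image("wrist"); s=manip.state(); print(s["tcp_pos"])
for z in(.045,.048): print(z,[(k,np.round(proj(p,[[.5076+D[0]*k,-.1249+D[1]*k,z]])[0],1).tolist()) for k in(.2,.21,.22,.23,.29,.3)])
cv2.imwrite("pics/j.png",cv2.resize(p["frame"][120:270,310:510],(800,600),interpolation=2))
E
```

```text
clock: 21.62
tcp_pos: [0.5066, -0.1255, 0.1438]
ft_force: [0.2, 0.9, 0.6]
finger_gap: 0.0855
clock: 22.2
tcp_pos: [0.5072, -0.124, 0.024]
ft_force: [0.4, -0.2, 0.4]
finger_gap: 0.0753
clock: 22.87
tcp_pos: [0.5091, -0.1258, 0.027]
ft_force: [-3.6, -1.0, 10.4]
finger_gap: 0.0315
scene toy_base 0.73 [0.5732 0.1238 0.0161] s=0.2571
scene jaw 0.69 [0.5425 0.0312 0.0046] s=0.1599
scene toy_base 0.55 [0.5739 0.1281 0.0146] s=0.2615
scene jaw 0.5 [0.5431 0.0328 0.0045] s=0.1616
clock: 23.82
tcp_pos: [0.5066, -0.1244, 0.0235]
ft_force: [0.7, -0.6, 0.7]
finger_gap: 0.0789
clock: 24.48
tcp_pos: [0.5354, -0.0069, 0.1436]
ft_force: [0.5, -1.2, -0.6]
finger_gap: 0.0786
[ 0.53478848 -0.00893058  0.14295767]
0.045 [(0.2, [358.0, 204.7]), (0.21, [368.4, 204.7]), (0.22, [378.8, 204.7]), (0.23, [389.3, 204.7]), (0.29, [452.2, 204.7]), (0.3, [462.8, 204.7])]
0.048 [(0.2, [358.8, 205.5]), (0.21, [369.3, 205.5]), (0.22, [379.9, 205.5]), (0.23, [390.4, 205.5]), (0.29, [454.0, 205.5]), (0.3, [464.7, 205.5])]
```

View pics/j.png

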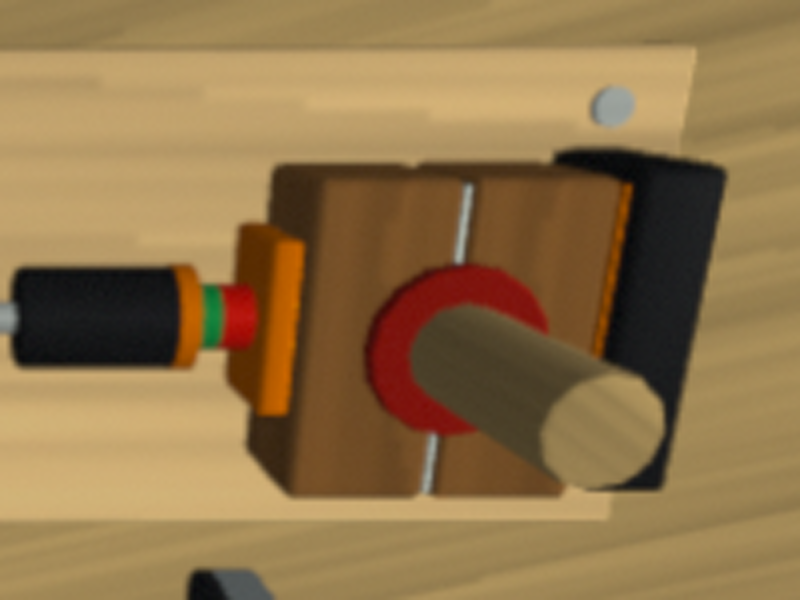

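The view shows the base moved about 2.4 mm towards the fixed jaw, with the orange strip halved and the shoe touching the base. The barrel netted only about 3.3 mm of its 8 mm drive, so it slipped back on release and the residual gauge is about 1.2 mm. The fifth squeeze therefore held roughly 5–6.5 mm and drove the base home. For the final squeeze I'll aim for less travel, and compare the barrel's subpixel position in the scene camera with the released state and with squeeze 5.

```bash
python3 -m jog '[{"linear":[0,-0.035,0],"turn":0,"hand":1},{"linear":[0,-0.07,0],"turn":0,"hand":1},{"linear":[0,-0.1,0],"turn":0,"hand":1},{"linear":[0,-0.12,0],"turn":0,"hand":1},{"linear":[0,-0.12,0],"turn":0,"hand":1},{"linear":[0,-0.12,0],"turn":0,"hand":1}]' | grep -vE "rot"
python3 -m jog '[{"linear":[0,0,0.03],"turn":0,"hand":1},{"linear":[0,0,0.06],"turn":0,"hand":1},{"linear":[0,0,0.09],"turn":0,"hand":1},{"linear":[0,0,0.11],"turn":0,"hand":1},{"linear":[0,0,0.12],"turn":0,"hand":1},{"linear":[0,0,0.12],"turn":0,"hand":1},{"linear":[0,0,0.12],"turn":0,"hand":0.6}]' | grep -vE "rot"
cat >> h.py <<'E'
def avg(n=4):
    return np.mean([manip.get_image("scene")["frame"].astype(np.float32) for _ in range(n)],0)
def barrel(f):
    # red/orange/dark profile along clamp axis in the scene picture, 0.5 mm steps
    p=manip.get_image("scene"); k=np.arange(.15,.24,.0005)
    out=0
    for z in(.036,.04,.043):
        u=proj(p,[[.5076+D[0]*a,-.1249+D[1]*a,z] for a in k]).astype(np.float32)
        out=out+cv2.remap(f.astype(np.float32),u[None,:,0],u[None,:,1],cv2.INTER_LINEAR)[0]
    return k,out/3
E
python3 - <<'E'
from h import *
f=avg(); np.save("rel.npy",f)
k,a=barrel(f); _,b=barrel(cv2.imread("pics/sq5.png"))
for i in range(0,len(k),6): print("%.3f"%k[i],a[i].astype(int),b[i].astype(int))
E
```

```text
clock: 25.13
tcp_pos: [0.506, -0.1264, 0.1433]
ft_force: [0.2, 0.5, -0.7]
finger_gap: 0.0855
clock: 25.72
tcp_pos: [0.5069, -0.1243, 0.0239]
ft_force: [0.2, -0.0, -0.3]
finger_gap: 0.0755
0.150 [124 150 168] [135 161 180]
0.153 [110 133 150] [130 155 172]
0.156 [ 88 109 124] [117 142 159]
0.159 [65 80 92] [ 97 119 134]
0.162 [46 55 63] [ 74  91 103]
0.165 [35 39 43] [53 65 74]
0.168 [30 31 33] [38 44 50]
0.171 [28 27 29] [28 31 35]
0.174 [28 27 28] [27 28 30]
0.177 [28 27 28] [28 27 29]
0.180 [28 28 29] [28 26 27]
0.183 [28 31 40] [29 28 29]
0.186 [27 38 58] [28 29 32]
0.189 [25 52 94] [27 34 47]
0.192 [ 23  71 132] [26 44 72]
0.195 [ 22  90 168] [ 25  60 107]
0.198 [ 28 105 184] [ 25  77 141]
0.201 [ 36 115 184] [ 26  92 165]
0.204 [ 42 115 170] [ 28  97 170]
0.207 [ 42 109 160] [ 30  96 167]
0.210 [ 38 101 159] [ 32  92 163]
0.213 [ 37  96 162] [ 33  91 163]
0.216 [ 37  93 161] [ 36  91 160]
0.219 [ 40  92 154] [ 40  91 153]
0.222 [ 42  87 143] [ 43  87 143]
0.225 [ 42  80 136] [ 43  81 136]
0.228 [ 38  69 134] [ 38  69 134]
0.231 [ 33  56 134] [ 33  56 134]
0.234 [ 27  43 134] [ 29  45 136]
0.237 [ 29  43 134] [ 29  43 135]
```

The scene profile resolves the barrel. Between release and squeeze 5 it slipped back about 4.7 mm while the shoe and base did not move, so the base is home. The residual is below 2 mm, so I aim for a barrel shift of about 4.5 mm (gauge 4.5–6.5). I'll squeeze in small steps.

```bash
python3 -m jog '[{"linear":[0,0,0],"turn":0,"hand":0.35},{"linear":[0,0,0],"turn":0,"hand":0.25},{"linear":[0,0,0],"turn":0,"hand":0.15},{"linear":[0,0,0],"turn":0,"hand":0.07},{"linear":[0,0,0],"turn":0,"hand":0.02},{"linear":[0,0,0],"turn":0,"hand":0},{"linear":[0,0,0],"turn":0,"hand":0},{"linear":[0,0,0],"turn":0,"hand":0}]' | grep -vE "rot"
cat >> h.py <<'E'
def shift(f):
    k,a=barrel(np.load("rel.npy"));_,b=barrel(f);r=[]
    m=(k>.152)&(k<.196)
    best=min(np.arange(-.002,.0121,.0001),key=lambda s:sum(np.sum((b[m,c]-np.interp(k[m]-s,k,a[:,c]))**2) for c in range(3)))
    m2=k>.216
    best2=min(np.arange(-.004,.0041,.0001),key=lambda s:sum(np.sum((b[m2,c]-np.interp(k[m2]-s,k,a[:,c]))**2) for c in range(3)))
    print("barrel shift mm %.1f  shoe/base shift %.1f"%(best*1e3,best2*1e3))
E
python3 -c "
from h import *
shift(cv2.imread('pics/sq5.png'));shift(avg())"
```

```text
clock: 26.68
tcp_pos: [0.5072, -0.1253, 0.024]
ft_force: [-0.3, -5.4, 3.2]
finger_gap: 0.0424
barrel shift mm 4.3  shoe/base shift -0.0
barrel shift mm 0.0  shoe/base shift -0.0
```

```bash
python3 -m jog '[{"linear":[0,0,0],"turn":0,"hand":-0.03},{"linear":[0,0,0],"turn":0,"hand":-0.06},{"linear":[0,0,0],"turn":0,"hand":-0.06}]' | grep -vE "rot"
python3 -c "
from h import *
shift(avg(3))"
python3 -m jog '[{"linear":[0,0,0],"turn":0,"hand":-0.09},{"linear":[0,0,0],"turn":0,"hand":-0.12},{"linear":[0,0,0],"turn":0,"hand":-0.12}]' | grep -vE "rot"
python3 -c "
from h import *
shift(avg(3))"
```

```text
clock: 27.33
tcp_pos: [0.5072, -0.1253, 0.0243]
ft_force: [-0.6, -4.5, 5.1]
finger_gap: 0.0403
barrel shift mm 0.6  shoe/base shift -0.1
clock: 27.83
tcp_pos: [0.5072, -0.1253, 0.0244]
ft_force: [-2.5, -5.0, 8.1]
finger_gap: 0.0379
barrel shift mm 1.8  shoe/base shift 0.1
```

```bash
python3 -m jog '[{"linear":[0,0,0],"turn":0,"hand":-0.15},{"linear":[0,0,0],"turn":0,"hand":-0.18},{"linear":[0,0,0],"turn":0,"hand":-0.18}]' | grep -vE "rot"
python3 -c "
from h import *
shift(avg(3))"
python3 -m jog '[{"linear":[0,0,0],"turn":0,"hand":-0.21},{"linear":[0,0,0],"turn":0,"hand":-0.23},{"linear":[0,0,0],"turn":0,"hand":-0.23},{"linear":[0,0,0],"turn":0,"hand":-0.23}]' | grep -vE "rot"
python3 -c "
from h import *
f=avg(4);shift(f)
a=cv2.resize(f[205:265,255:345],(720,480),interpolation=2);cv2.imwrite('pics/k.png',a)"
```

```text
clock: 28.33
tcp_pos: [0.5072, -0.1253, 0.0246]
ft_force: [-3.0, -4.3, 9.2]
finger_gap: 0.0351
barrel shift mm 2.4  shoe/base shift -0.2
clock: 28.92
tcp_pos: [0.5072, -0.1253, 0.0248]
ft_force: [-3.3, -4.6, 11.1]
finger_gap: 0.0334
barrel shift mm 3.4  shoe/base shift -0.2[ WARN:0@1.119] global loadsave.cpp:1063 imwrite_ Unsupported depth image for selected encoder is fallbacked to CV_8U.
```

View pics/k.png

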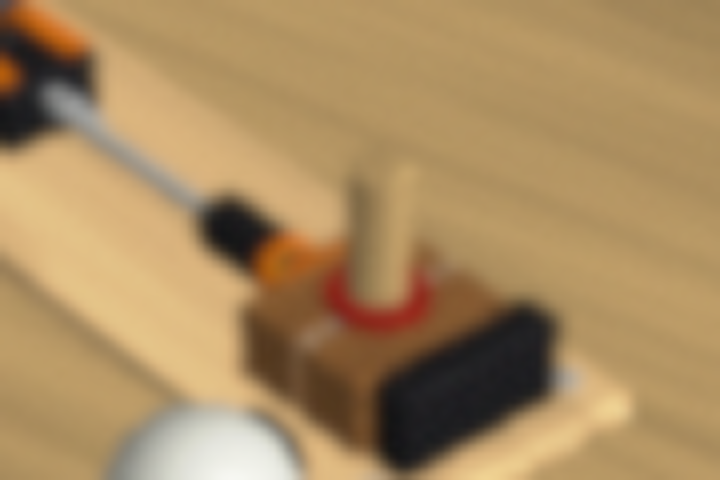

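The collar is seated, and the barrel's orange rim is close to the shoe at the base. Barrel shift is 3.4–3.9 mm plus about 1 mm residual, so the gauge is about 4.5–5. I'll add a touch to centre it, let it settle and hand in.

```bash
python3 -m jog '[{"linear":[0,0,0],"turn":0,"hand":-0.25},{"linear":[0,0,0],"turn":0,"hand":-0.25},{"linear":[0,0,0],"turn":0,"hand":-0.25},{"linear":[0,0,0],"turn":0,"hand":-0.25},{"linear":[0,0,0],"turn":0,"hand":-0.25},{"linear":[0,0,0],"turn":0,"hand":-0.25}]' | grep -vE "rot"
python3 -c "
from h import *
shift(avg(5));shift(avg(5));s=manip.state();print(s['finger_gap'],s['ft_force'])
manip.sign_off()"
```

```text
clock: 29.72
tcp_pos: [0.5072, -0.1253, 0.0249]
ft_force: [-4.1, -5.0, 11.3]
finger_gap: 0.032
barrel shift mm 4.1  shoe/base shift -0.1
barrel shift mm 4.1  shoe/base shift -0.0
0.032402173035107285 [-3.0531662  -3.7645939  10.72050744]
the job is handed in; nothing more can be done
```

I pressed the post home, pumped the clamp, and handed the job in at about 30 s while still squeezing the paddles. The gauge should be about 5 mm, mid-green, but I worked that out and did not see the band itself.

- **Post:** it went down about 11 mm until it stopped hard, with the push rising to 21 N. Afterwards the networks put the post top at 109–110 mm, against 110 mm when home.
- **Squeezes:** four full ones and one partial brought the jaw up. The partial one drove the base about 2.4 mm against the fixed jaw. I then squeezed a sixth time in small steps and held it at 32 mm over the paddles.
- **Gauge at the end:** the barrel stood 4.1 mm forward of its released position, with the shoe and base not moving. With the residual of about 1 mm (under 2 mm by the spec), that gives roughly 5 mm in the 3–8 mm green band. It was steady over two checks.
- **Red band:** the fifth squeeze peaked at about 5.5–6 mm by the same reckoning, so the gauge should never have reached red.
- **Not confirmed:** the wrist camera could not see the gauge while the paddles were held, and the scene camera is too coarse to show the band colour.
- **Disagreed with the description:** the fingertips end about 38 mm short of the reported TCP. I found this from the pictures and by touching the post, and allowed for it.

I noticed no contact with the other things on the dresser, but I did not check them again at the end.

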